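# Unbar the stock rack

### The arm

A 6-joint arm with a two-finger parallel gripper is mounted at the origin on the work surface; the furniture and walls round the work are solid. World frame = base frame: x ahead of the robot, y to its left, z up, the work surface at z = 0. Lengths are in m, angles in degrees, forces in N, time in s.
With the tool pointing down it reaches from about 0.375 to 0.75 m from the base axis. Payload 9 kg.
Tool frame: the origin (TCP) lies where the fingers leave the gripper's body, on its centre line; the fingertips stand 73 mm ahead of it and the grasp point (between the pads) lies 54 mm ahead of it (robot.tip_reach is the distance from the TCP to the fingertips, in m); z points along the fingers, y is the direction in which the jaws open and shut (so a half turn about z gives the same grasp; the last joint's range is limited). The gripper opens to 85 mm and grips with 20 to 120 N. Pads are 22 mm wide; open, the fingers measure 114 mm over their backs; the gripper's body (76 mm by 85 mm) begins 54 mm behind the grasp point. The pads swing forward as they close: fully open they stand 13 mm farther back than shut.
Start: joints at [56.052, 5.964, 5.575, 89.605, 0, 77.527], TCP at [0.22, 0.558, 0.304] pointing down, gripper open.
Joint ranges: [-171.21, 171.21], [-48.23, 106.86], [-62.78, 66.21], [-105.2, 120.99], [-86.42, 89.51], [-180, 180]. Speed limits (degrees/s): [127.2, 127.2, 147.25, 180, 180, 180].

### API

Orientations are given as [roll, pitch, yaw] about the fixed x, y, z axes, in that order (R = Rz(yaw) Ry(pitch) Rx(roll)).
In Python, from plant import robot gives the robot as it stands. Calls block until the motion is done:
- robot.move_pose(position, orientation): joint-space move of the TCP to a pose.
- robot.line_to(position, vel=0.15, rotation=None, guard=None): straight line of the TCP; rotation=None keeps the orientation; vel is the mean speed in m/s. With guard (N) it stops when the force on the tool has changed by that much, and returns True; else False.
- robot.goto_joints(angles): joint-space move.
- robot.set_gripper(opening): finger opening in m; the grip force is fixed at half the most; returns when the fingers have stopped.
- robot.pause(seconds).
- robot.ik(position, orientation): joint angles nearest the present ones, or None.
- robot.observe(): the state.
- robot.grab_frame(name): name is "scene" or "top"; returns the picture (420x560x3 uint8, blue, green, red); there is no depth.
- robot.get_calibration(name): a dict with "vertical_fov" (degrees; the focal length in pixels is half the picture's height over the tangent of half this angle, whatever the lens; pixels are square), "cx", "cy" (the principal point, pixels), "rvec" (rotation vector, rad) and "tvec" (3), from world to camera coordinates, as OpenCV has them. Camera axes: x right, y down, z forward; pixel columns grow to the right and rows downward; lengths in m; the calibration is good to about 2 mm. A picture is of the moment at which its call begins. get_calibration takes no time and is no camera call.
A pose or a line that the arm cannot do raises robot.IKError and nothing moves.
- robot.job_done(): hands the job in, once; it reports no verdict.
The state is a dict: "time": time; "q": joint angles; "qvel": joint speeds; "joint_torque": joint torques, N m; "tool_pos": TCP position; "tcp_rot": TCP orientation; "ft_force": force on the tool from outside, world axes, zero at the start; "torque": the same for the moment, N m; "gripper_width": finger opening in m.
Only numpy, scipy, OpenCV 4.12 (cv2) and the standard library are available. Lean on these libraries where they do the work, as an engineer would, in place of code of your own. Each camera call takes 0.05 s, during which the arm holds its last target.

### The job

Two small racks of boards stand on the bench, each closed by a wooden bar lying in two open-topped U brackets. Lift the red bar straight up and level, so that both ends leave their brackets together, then lay it down gently, lengthwise along the middle of the black rubber mat, and let go once it rests there. Leave the blue bar in its brackets.

Things in the scene. Friction and masses are not known exactly. Their poses are not given: they have to be found in the camera images.
- red_bar: Red painted wooden bar with bare wood ends, 180 long (its y axis), 20 thick (x), 36 tall (z), about 0.1 kg, loose. Origin at its centre. At the start it lies level in the two brackets of its rack, held by gravity alone; between the brackets its middle 124 is free to grasp from above across the 20 thickness.
- blue_bar: The same bar in blue, in the brackets of the other rack, which is the same as the first. Origin at its centre. Must stay where it is.
- red_rack: Fixed plywood rack of the red bar. Origin: centre of underside, on the bench; y along the bar, z up, -x the open front. Steel U brackets at x -50, y +70 and -70: 16 wide (y), 26 clear between 5 thick legs (bar play 3 each side), floor z 78, open tops z 100. Seated bar centre: x -50, z 96. Fixed boards behind it from x = 0 to the back at x 73, highest z 112; side cheeks to z 105.
- mat: Black rubber mat lying on the bench in front of the racks, 110 (x) by 220 (y, its length) by 4 thick, with a thin grey line near each long edge, fixed. Origin at the centre of its underside. A bar lying upright on it has its centre at z = 22.

How it is judged:
By the outcome, as a careful person would: the job done as asked, in the order asked, and still so for the second after the job is handed in, with the robot touching nothing.
It also fails if it takes over 38 s, if anything falls off the work surface, if the arm or the gripper's body presses on something with over 40 N, if the wrist force passes 120 N, or if a joint passes its speed limit or range.

## Working session

There is one attempt and no reset: what is moved stays moved. The work goes in short steps, each a Python script; the robot and the scene stay as the last script left them, time stands still between calls to the robot, and variables do not carry over. Pictures are saved under pics/ and viewed, and the job is handed in when it is done.

```bash
mkdir -p pics; ls
python3 - <<'E'
from plant import robot
import cv2
for n in("scene","top"):
    cv2.imwrite(f"pics/{n}0.png",robot.grab_frame(n)); print(robot.get_calibration(n))
o=robot.observe();print(o)
E
```

```text
pics
{'vertical_fov': 45.90049848073846, 'cx': 282.4728794802857, 'cy': 216.4252460567107, 'rvec': array([ 1.82229752, -1.01500688,  0.65411293]), 'tvec': array([-0.41983982,  0.23525819,  0.62268318])}
{'vertical_fov': 52.51930415655842, 'cx': 279.26898553490514, 'cy': 208.22578852547738, 'rvec': array([ 2.16150967, -2.19353464,  0.16531808]), 'tvec': array([-0.16038919,  0.55363085,  0.86843929])}
{'time': 0.1, 'q': array([ 5.60523611e+01,  5.99486027e+00,  5.53317113e+00,  8.96056973e+01,
       -2.74867188e-03,  7.75274753e+01]), 'qvel': array([ 0.06894679, -0.16804137,  0.11454988, -0.01400833, -0.13462737,
       -0.02591393]), 'joint_torque': array([ 5.90403884e-03, -5.58207071e+01,  5.04720175e+01,  1.29643909e-02,
       -3.06638231e-04,  1.13719091e-05]), 'tool_pos': array([0.2195305 , 0.55816712, 0.30321939]), 'tcp_rot': array([-1.79933610e+02, -1.18697518e-02,  1.58524881e+02]), 'ft_force': array([ 0.08532202,  0.3061246 , -0.41448283]), 'torque': array([-0.03579849,  0.01826752, -0.03467503]), 'gripper_width': 0.08498397095243264}
```

View pics/scene0.png

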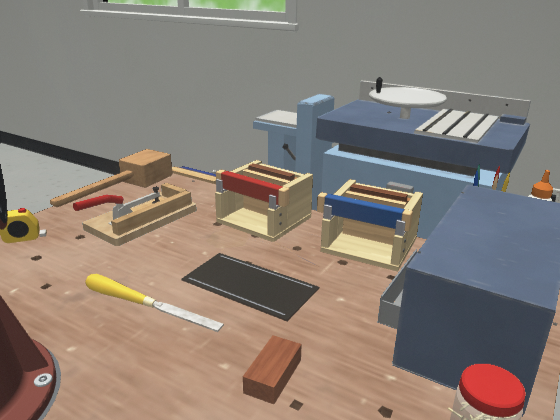

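View pics/top0.png

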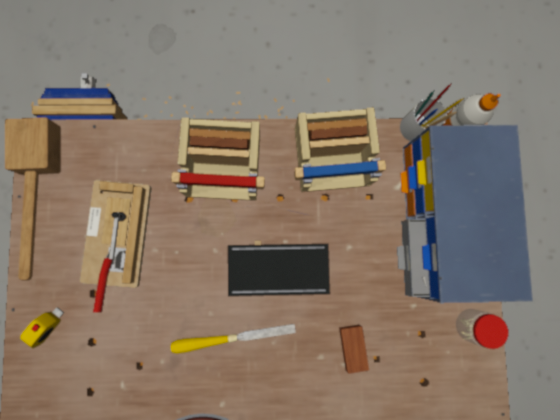

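The top view shows the red bar near pixel (218,180), with its wood ends at about (177,177) and (262,184). The mat is at (278,270) and the blue bar at (340,170). Next I'll measure them in both views.

```bash
cat > h.py <<'E'
import numpy as np, cv2
from plant import robot
def cam(n):
    c=robot.get_calibration(n); f=210/np.tan(np.radians(c['vertical_fov']/2))
    K=np.array([[f,0,c['cx']],[0,f,c['cy']],[0,0,1]]); R=cv2.Rodrigues(c['rvec'])[0]
    return K,R,np.array(c['tvec'])
def cast(n,px,z):
    K,R,t=cam(n); C=-R.T@t; px=np.atleast_2d(px).astype(float)
    d=(R.T@np.linalg.inv(K)@np.c_[px,np.ones(len(px))].T).T
    return C+d*((z-C[2])/d[:,2])[:,None]
def proj(n,P):
    K,R,t=cam(n); return cv2.projectPoints(np.atleast_2d(P).astype(float),cv2.Rodrigues(R)[0],t,K,None)[0][:,0]
def redmask(im):
    h=cv2.cvtColor(im,cv2.COLOR_BGR2HSV); return (((h[...,0]<6)|(h[...,0]>174))&(h[...,1]>180)&(h[...,2]>70)).astype(np.uint8)*255
def blackmask(im):
    return (im.max(2)<45).astype(np.uint8)*255
def blob(m,box):
    x0,y0,x1,y1=box; mm=np.zeros_like(m); mm[y0:y1,x0:x1]=m[y0:y1,x0:x1]
    cs=cv2.findContours(mm,cv2.RETR_EXTERNAL,cv2.CHAIN_APPROX_NONE)[0]
    return max(cs,key=cv2.contourArea)
E
python3 - <<'E'
from h import *
np.set_printoptions(precision=4,suppress=True)
for n in("top","scene"):
    K,R,t=cam(n);print(n,"C",-R.T@t,K[0,0])
im=cv2.imread("pics/top0.png");sc=cv2.imread("pics/scene0.png")
c=blob(redmask(im),(165,160,275,200)); b=cv2.boxPoints(cv2.minAreaRect(c)); print("red top",b, cast("top",b,.114))
c=blob(blackmask(im),(215,235,340,305)); b=cv2.boxPoints(cv2.minAreaRect(c)); print("mat",b); P=cast("top",b,.004);print(P,P.mean(0),np.linalg.norm(np.roll(P,1,0)-P,axis=1))
c=blob(blackmask(sc),(170,245,330,325)); a=cv2.approxPolyDP(c,6,True)[:,0]; P=cast("scene",a,.004);print("mat scene",a,P,P.mean(0))
c=blob(redmask(sc),(210,160,300,215)); a=cv2.approxPolyDP(c,3,True)[:,0];print("red scene",a)
A=cv2.resize(im[150:210,160:280],None,fx=6,fy=6,interpolation=cv2.INTER_NEAREST);cv2.imwrite("pics/crop_t.png",A)
A=cv2.resize(sc[155:245,205:325],None,fx=6,fy=6,interpolation=cv2.INTER_NEAREST);cv2.imwrite("pics/crop_s.png",A)
E
```

```text
top C [ 0.4464 -0.1361  0.932 ] 425.6570914539288
scene C [-0.1771 -0.5905  0.4891] 495.92581940887027
red top [[179.7121 182.607 ]
 [180.358  172.2724]
 [255.5642 176.9728]
 [254.9183 187.3074]] [[ 0.5943  0.0262  0.114 ]
 [ 0.6146  0.0251  0.114 ]
 [ 0.6039 -0.1205  0.114 ]
 [ 0.5835 -0.119   0.114 ]]
mat [[228.4949 246.0159]
 [326.8524 244.9805]
 [327.3577 292.9857]
 [229.0002 294.0211]]
[[ 0.4739 -0.0583  0.004 ]
 [ 0.4728 -0.2722  0.004 ]
 [ 0.3697 -0.2702  0.004 ]
 [ 0.3716 -0.0591  0.004 ]] [ 0.422  -0.1649  0.004 ] [0.1023 0.2139 0.1031 0.2112]Traceback (most recent call last):
  File "<stdin>", line 8, in <module>
  File "h.py", line 20, in blob
    return max(cs,key=cv2.contourArea)
ValueError: max() iterable argument is empty
```

Run:
```python
from h import *
np.set_printoptions(precision=4,suppress=True)
im=cv2.imread("pics/top0.png");sc=cv2.imread("pics/scene0.png")
print(sc[265:285:4,240:260:6].tolist()); print(im[240:250,270].tolist()); print(im[268,222:234].tolist())
m=(sc.max(2)<65).astype(np.uint8)*255
m=cv2.morphologyEx(m,cv2.MORPH_CLOSE,np.ones((7,7)))
c=blob(m,(170,245,330,325)); a=cv2.approxPolyDP(c,6,True)[:,0]; P=cast("scene",a,.004);print("mat scene",a,P,P.mean(0),np.linalg.norm(np.roll(P,1,0)-P,axis=1))
c=blob(redmask(sc),(210,160,300,215)); a=cv2.approxPolyDP(c,3,True)[:,0];print("red scene",a)
A=cv2.resize(im[150:210,160:280],None,fx=6,fy=6,interpolation=cv2.INTER_NEAREST);cv2.imwrite("pics/crop_t.png",A)
A=cv2.resize(sc[155:245,205:325],None,fx=6,fy=6,interpolation=cv2.INTER_NEAREST);cv2.imwrite("pics/crop_s.png",A)
A=cv2.resize(im[235:305,215:340],None,fx=6,fy=6,interpolation=cv2.INTER_NEAREST);cv2.imwrite("pics/crop_m.png",A)
```

```text
[[[59, 65, 68], [86, 89, 89], [71, 74, 76], [110, 133, 167]], [[59, 64, 67], [59, 62, 65], [57, 62, 66], [86, 87, 89]], [[59, 64, 66], [59, 63, 66], [59, 64, 66], [61, 64, 69]], [[61, 65, 68], [60, 64, 66], [58, 64, 65], [58, 64, 65]], [[57, 63, 65], [59, 64, 66], [59, 64, 65], [58, 63, 65]]]
[[90, 111, 141], [87, 109, 138], [87, 108, 137], [81, 100, 126], [61, 73, 90], [44, 48, 53], [59, 59, 58], [102, 101, 100], [124, 122, 121], [90, 89, 88]]
[[99, 118, 145], [100, 119, 146], [102, 120, 146], [103, 122, 148], [102, 120, 145], [89, 106, 128], [56, 65, 77], [38, 41, 39], [36, 38, 36], [36, 38, 36], [35, 37, 36], [37, 39, 37]]
mat scene [[239 283]
 [249 284]
 [240 293]
 [250 300]
 [238 301]
 [284 319]
 [307 299]
 [277 316]
 [263 302]
 [290 298]
 [277 296]
 [285 289]
 [272 284]
 [273 275]] [[ 0.4123 -0.1517  0.004 ]
 [ 0.4191 -0.1683  0.004 ]
 [ 0.3884 -0.171   0.004 ]
 [ 0.3808 -0.1968  0.004 ]
 [ 0.3679 -0.1817  0.004 ]
 [ 0.3676 -0.2708  0.004 ]
 [ 0.4342 -0.2756  0.004 ]
 [ 0.3682 -0.2575  0.004 ]
 [ 0.3877 -0.2181  0.004 ]
 [ 0.4214 -0.2501  0.004 ]
 [ 0.4146 -0.2287  0.004 ]
 [ 0.4397 -0.2293  0.004 ]
 [ 0.4407 -0.2022  0.004 ]
 [ 0.4662 -0.1882  0.004 ]] [ 0.4078 -0.2136  0.004 ] [0.0651 0.0179 0.0308 0.0269 0.0199 0.0892 0.0668 0.0684 0.0439 0.0464
 0.0225 0.0251 0.0272 0.0291]Traceback (most recent call last):
  File "<stdin>", line 8, in <module>
  File "h.py", line 20, in blob
    return max(cs,key=cv2.contourArea)
ValueError: max() iterable argument is empty
```

Run:
```python
from h import *
np.set_printoptions(precision=4,suppress=True)
im=cv2.imread("pics/top0.png");sc=cv2.imread("pics/scene0.png")
print(sc[180:192:3,250].tolist())
for n,I,th,box in(("top",im,88,(215,235,340,305)),("scene",sc,105,(170,245,330,325))):
    i=I.astype(int); m=((I.max(2)<th)|(I.max(2)-I.min(2).astype(int)<16)).astype(np.uint8)*255
    c=blob(m,box); 
    # four sides: fit lines through contour points near minAreaRect/approx sides
    hull=cv2.convexHull(c); e=2.
    while True:
        a=cv2.approxPolyDP(hull,e,True)[:,0]
        if len(a)<=4:break
        e+=.5
    P=cast(n,a,.004);print("mat",n,a.tolist(),P[:,:2].tolist(),P.mean(0),np.linalg.norm(np.roll(P,1,0)-P,axis=1))
A=cv2.resize(im[150:210,160:280],None,fx=6,fy=6,interpolation=cv2.INTER_NEAREST);cv2.imwrite("pics/crop_t.png",A)
A=cv2.resize(sc[155:245,205:325],None,fx=6,fy=6,interpolation=cv2.INTER_NEAREST);cv2.imwrite("pics/crop_s.png",A)
A=cv2.resize(im[235:305,215:340],None,fx=6,fy=6,interpolation=cv2.INTER_NEAREST);cv2.imwrite("pics/crop_m.png",A)
```

```text
[[61, 69, 196], [44, 50, 102], [43, 50, 102], [45, 51, 102]]
mat top [[327, 244], [329, 293], [228, 294], [229, 245]] [[0.47489519684230713, -0.2725886495917712], [0.36959714841413127, -0.2737759162778719], [0.3717083046367305, -0.056936421804325274], [0.4760571226942626, -0.0593770994760085]] [ 0.4231 -0.1657  0.004 ] [0.2132 0.1053 0.2168 0.1044]
mat scene [[182, 278], [220, 253], [318, 288], [287, 320]] [[0.3709473318999912, -0.05711885700931052], [0.4774639079228491, -0.05949454021546752], [0.47298457583226594, -0.2760210204029238], [0.3679484201319877, -0.27608941616647714]] [ 0.4223 -0.1672  0.004 ] [0.219  0.1065 0.2166 0.105 ]
```

View pics/crop_t.png

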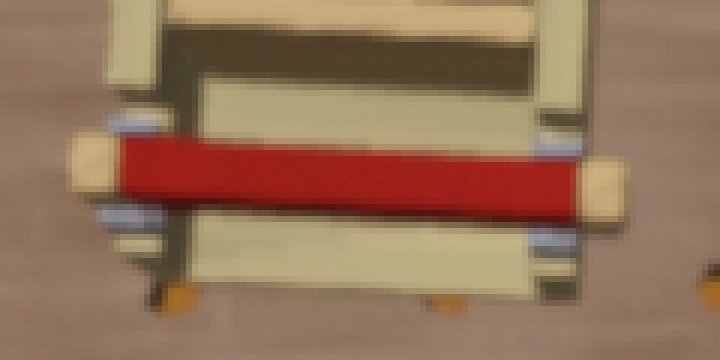

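View pics/crop_s.png

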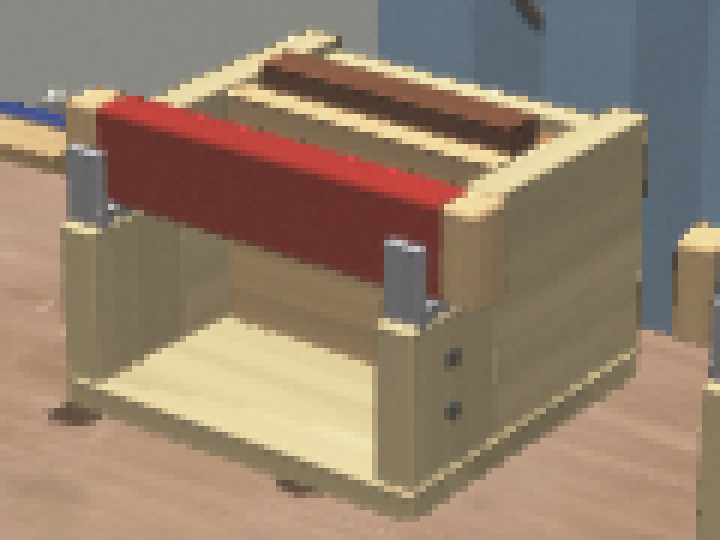

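View pics/crop_m.png

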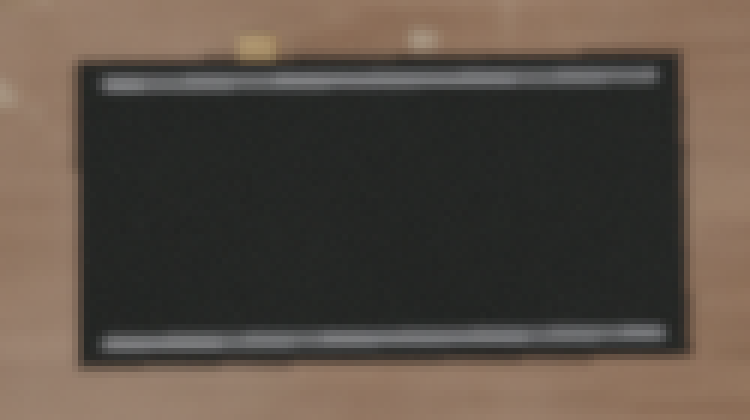

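Run:
```python
from h import *
np.set_printoptions(precision=4,suppress=True)
im=cv2.imread("pics/top0.png");sc=cv2.imread("pics/scene0.png")
print(im[168:192,218].tolist())
i=sc.astype(int)
for nm,m in(("topface",(i[...,2]>150)&(i[...,1]<95)),("all",(i[...,2]-i[...,1]>45)&(i[...,1]<95))):
    c=blob(m.astype(np.uint8)*255,(205,155,325,215)); print(nm,cv2.contourArea(c))
    hull=cv2.convexHull(c);e=.5
    while True:
        a=cv2.approxPolyDP(hull,e,True)[:,0]
        if len(a)<=(4 if nm=="topface" else 6):break
        e+=.25
    print(a.tolist(),cast("scene",a,.114)[:,:2].tolist())
# predicted model corners from top-estimate, for check
c=np.array([.599,-.047]);th=np.radians(-4.25);u=np.array([-np.sin(th),np.cos(th)]);v=np.array([np.cos(th),np.sin(th)])
for z in(.114,.078):
    Q=np.array([[*(c+s*.09*u+r*.01*v),z] for s in(1,-1) for r in(1,-1)])
    for n in("top","scene"): print(z,n,proj(n,Q).tolist())
# wood ends in the top view
mid=cast("top",[[171.3+.0,150+163/6],[264.5,150+193/6]],.114);print("ends",mid,mid.mean(0),np.linalg.norm(mid[0]-mid[1]))
```

```text
[[123, 163, 178], [122, 162, 178], [122, 163, 178], [125, 166, 180], [125, 166, 181], [116, 157, 174], [90, 124, 159], [47, 67, 153], [25, 33, 156], [22, 31, 157], [25, 32, 158], [25, 31, 158], [27, 34, 159], [26, 33, 158], [23, 31, 153], [20, 27, 135], [16, 22, 101], [29, 43, 82], [68, 96, 118], [105, 143, 162], [125, 166, 181], [129, 171, 187], [131, 173, 187], [130, 172, 187]]
topface 194.0
[[221, 173], [228, 171], [281, 186], [277, 189]] [[0.5966004759037753, 0.024379003273471977], [0.6142405091269333, 0.019275046821579878], [0.604549123986213, -0.11893388721842824], [0.587090790138048, -0.12041690238599045]]
all 910.5
[[221, 173], [228, 171], [281, 186], [277, 203], [263, 200], [223, 187]] [[0.5966004759037753, 0.024379003273471977], [0.6142405091269333, 0.019275046821579878], [0.604549123986213, -0.11893388721842824], [0.530528767453263, -0.15551835371085904], [0.527835497283223, -0.12654583997718089], [0.537522692650614, -0.02607781590373759]]
0.114 top [[171.58834495590497, 171.84871648102805], [170.6846285067473, 182.000243326486], [264.3172195529246, 177.69532590338366], [263.6840297122057, 187.80363555699878]]
0.114 scene [[219.90363148356607, 168.75025502293494], [213.5605348870663, 171.3562213530972], [288.4624203627866, 188.33610701240264], [282.5552338182973, 191.4953300934177]]
0.078 top [[175.45007235453437, 175.43275325759257], [174.59461563614298, 185.17165657695665], [264.3301226945774, 181.01783640118228], [263.7231723396252, 190.71692949675506]]
0.078 scene [[220.57537362718924, 184.265372291714], [214.3346610798418, 187.04678998521058], [288.1110299445111, 205.00022737361152], [282.2935529799544, 208.360093097159]]
ends [[ 0.6052  0.0424  0.114 ]
 [ 0.5935 -0.1377  0.114 ]] [ 0.5993 -0.0477  0.114 ] 0.18055221563836088
```

Both views agree on these measurements:
- **Red bar:** centre (0.600, -0.048), yaw about -4.1°. Its measured length is 180.5 mm against 180 given.
- **Mat:** centre (0.4225, -0.1665), yaw about -0.7°.

I'll part-close the gripper so its fingers clear the boards behind the bar, then approach.

Run:
```python
from h import *
np.set_printoptions(precision=4,suppress=True)
p=[.600,-.048,.26]
for y in(85.9,-94.1): print(y,robot.ik(p,[180,0,y]),robot.ik([.4225,-.1665,.09],[180,0,y+3.4]))
robot.set_gripper(.045)
robot.move_pose(p,[180,0,85.9])
robot.line_to([.600,-.048,.19],vel=.1)
robot.pause(.2)
o=robot.observe();print(o['time'],o['tool_pos'],o['tcp_rot'],o['gripper_width'],o['ft_force'],o['q'])
a=robot.grab_frame("top");b=robot.grab_frame("scene");cv2.imwrite("pics/t1.png",a);cv2.imwrite("pics/s1.png",b)
A=cv2.resize(a[120:220,140:300],None,fx=3,fy=3);B=cv2.resize(b[120:245,205:325],None,fx=2.4,fy=2.4)
cv2.imwrite("pics/c1.png",np.hstack([A,B]))
```

```text
85.9 [-17.0078   6.0339   1.0878  85.0539   0.      77.0922] [-38.0904 -16.042  -37.6997  68.3423   0.      52.6096]
-94.1 [ -17.0078    6.0339    1.0878   85.0539    0.     -102.9078] [ -38.0904  -16.042   -37.6997   68.3423    0.     -127.3904]
4.1667 [ 0.6004 -0.0481  0.1908] [179.933    0.0145  85.8976] 0.04504197815651805 [-0.4422 -0.699   0.668 ] [-17.0109   6.8046  -5.2886  77.8382   0.0009  77.0915]
```

View pics/c1.png

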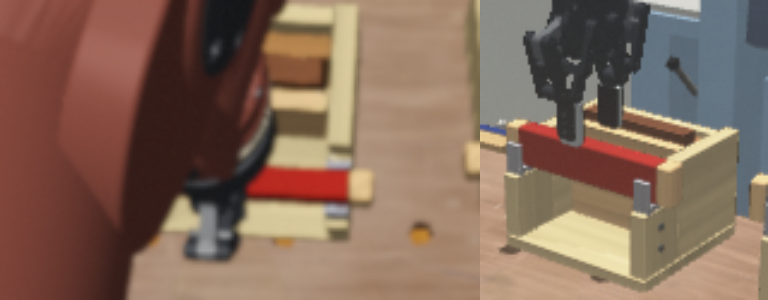

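Run:
```python
from h import *
q=proj("scene",[[.600-.027,-.046,.118],[.600+.027,-.05,.118],[.6,-.048,.114]]);print(((q-[205,120])*2.4+[480,0]).round())
```

```text
[[568. 148.]
 [608. 129.]
 [589. 143.]]
```

The fingers appear where projection puts them: front tip at about (570,145) and rear tip at about (610,127) in the crop. They straddle the bar with room on both sides, so I'll descend and grip.

Run:
```python
from h import *
np.set_printoptions(precision=4,suppress=True)
def s(t):
    o=robot.observe();print(t,round(o['time'],2),o['tool_pos'],o['tcp_rot'],round(o['gripper_width'],4),o['ft_force'],o['torque'])
print(robot.line_to([.600,-.048,.1555],vel=.06,guard=8)); s("down")
robot.set_gripper(.015); robot.pause(.2); s("grip")
b=robot.grab_frame("scene")
print(robot.line_to([.600,-.048,.2355],vel=.04,guard=15)); robot.pause(.3); s("up")
c=robot.grab_frame("scene")
a=robot.grab_frame("top")
cv2.imwrite("pics/c2.png",np.hstack([cv2.resize(x[110:245,195:325],None,fx=3,fy=3) for x in(b,c)]));cv2.imwrite("pics/t2.png",a)
```

```text
False
down 4.99 [ 0.6001 -0.048   0.1556] [179.9928   0.0014  85.9007] 0.045 [-0.7367 -0.4059 -0.3814] [-0.0205 -0.0026  0.0279]
grip 5.53 [ 0.6004 -0.0481  0.1562] [179.9371   0.0136  85.8979] 0.0193 [ 0.9612 -0.1203  5.8923] [0.0123 0.0571 0.0416]
False
up 8.03 [ 0.6    -0.048   0.2355] [-179.9954   -0.0016   85.9014] 0.0191 [-0.0345 -0.002  -1.6621] [-0.0442  0.0157  0.0073]
```

View pics/c2.png

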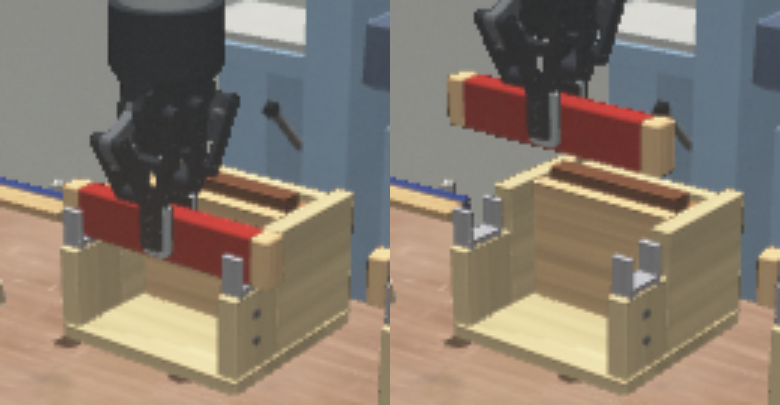

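The right frame shows the bar out of both brackets, with its wood ends at about (460,98) and (657,145) in the crop. I'll check that it is level by projection, then carry it over the mat.

Run:
```python
from h import *
np.set_printoptions(precision=4,suppress=True)
def s(t):
    o=robot.observe();print(t,round(o['time'],2),o['tool_pos'],o['tcp_rot'],round(o['gripper_width'],4),o['ft_force'])
c=np.array([.600,-.048]);th=np.radians(-4.1);u=np.array([-np.sin(th),np.cos(th)]);v=np.array([np.cos(th),np.sin(th)])
for z in(.1935,.1575): print(((proj("scene",np.array([[*(c+e*.09*u-.01*v),z] for e in(1,-1)]))-[195,110])*3+[390,0]).round().tolist())
robot.line_to([.4225,-.1665,.19],vel=.12,rotation=[180,0,89.3]); s("over")
robot.line_to([.4225,-.1665,.10],vel=.08); robot.pause(.3); s("near")
b=robot.grab_frame("scene");a=robot.grab_frame("top")
cv2.imwrite("pics/s3.png",b);cv2.imwrite("pics/t3.png",a)
cv2.imwrite("pics/c3.png",np.hstack([cv2.resize(b[205:330,170:330],None,fx=2.4,fy=2.4),cv2.resize(a[215:340,200:360],None,fx=2.4,fy=2.4)]))
```

```text
[[442.0, 75.0], [657.0, 126.0]]
[[445.0, 125.0], [656.0, 181.0]]
over 10.1 [ 0.4228 -0.1663  0.1901] [179.9873   0.0016  89.3225] 0.0193 [ 0.3673  0.2651 -0.6202]
near 11.68 [ 0.4226 -0.1666  0.1002] [179.9809   0.0151  89.2983] 0.0192 [ 1.2121 -0.9323 -1.0723]
```

View pics/c3.png

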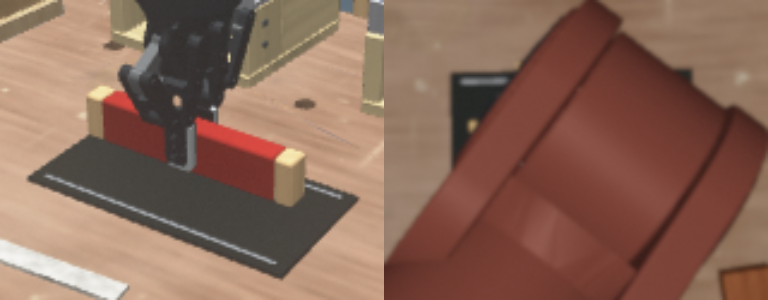

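Run:
```python
from h import *
np.set_printoptions(precision=1,suppress=True)
i=cv2.imread("pics/s3.png").astype(int)
red=(i[...,2]-i[...,1]>40)&(i[...,1]<95)
c=np.array([.4226,-.1666]);th=np.radians(-.7);u=np.array([-np.sin(th),np.cos(th)]);v=np.array([np.cos(th),np.sin(th)])
for col in(216,222,228,234,236,256,262,268,274,280):
    r=np.where(red[230:295,col])[0]+230
    out=[]
    for z,w in((.0582,.01),(.0222,-.01)):
        E=proj("scene",np.array([[*(c+e*.09*u+w*v),z] for e in(1,-1)])); t=(col-E[0,0])/(E[1,0]-E[0,0]); out.append(E[0,1]+t*(E[1,1]-E[0,1]))
    print(col,r.min()-.5,r.max()+.5,"pred",np.array(out))
for z in(.058,.022):print(proj("scene",np.array([[*(c+e*.09*u-.01*v),z] for e in(1,-1)])))
A=cv2.resize(cv2.imread("pics/s3.png")[235:300,200:300],None,fx=7,fy=7,interpolation=cv2.INTER_NEAREST);cv2.imwrite("pics/c3b.png",A)
```

```text
216 244.5 263.5 pred [241.4 265.6]
222 242.5 265.5 pred [243.4 267.8]
228 253.5 267.5 pred [245.4 270. ]
234 256.5 270.5 pred [247.4 272.2]
236 257.5 270.5 pred [248.1 273. ]
256 254.5 278.5 pred [254.9 280.3]
262 256.5 280.5 pred [256.9 282.5]
268 258.5 282.5 pred [258.9 284.7]
274 260.5 284.5 pred [260.9 286.9]
280 262.5 287.5 pred [263.  289.1]
[[204.3 244.4]
 [291.  274.5]]
[[205.4 261.8]
 [290.5 293.1]]
```

View pics/c3b.png

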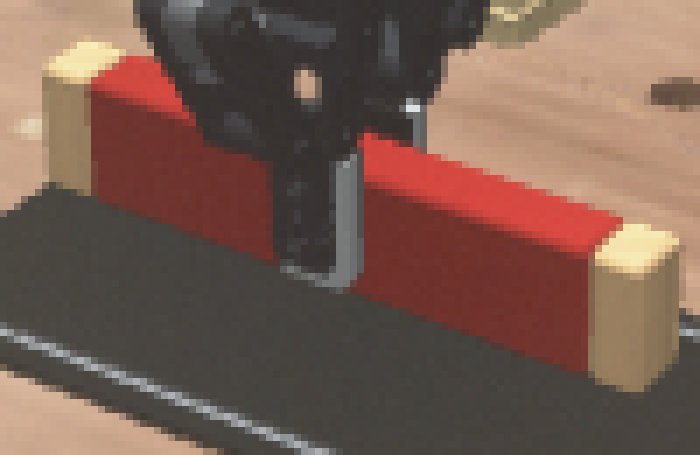

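The edge residuals are uniform along the bar (about -0.4 px on top and -2 px on the bottom), so it is level and in line with the mat. Lowering it gently under a force guard.

Run:
```python
from h import *
np.set_printoptions(precision=4,suppress=True)
def s(t):
    o=robot.observe();print(t,round(o['time'],2),o['tool_pos'],o['tcp_rot'],round(o['gripper_width'],4),o['ft_force'])
p=[.4225,-.1665]
robot.line_to(p+[.087],vel=.04); robot.pause(.2); s("pre")
print(robot.line_to(p+[.079],vel=.01,guard=5)); s("touch"); 
cv2.imwrite("pics/c4.png",cv2.resize(robot.grab_frame("scene")[235:300,200:300],None,fx=7,fy=7,interpolation=cv2.INTER_NEAREST))
```

```text
pre 12.45 [ 0.4226 -0.1666  0.0872] [179.9831   0.0105  89.3009] 0.019 [ 0.4496 -0.5789 -0.4397]
True
touch 12.99 [ 0.4225 -0.1665  0.0822] [179.9986  -0.0012  89.2961] 0.0191 [-0.2926  0.3889  4.3139]
```

View pics/c4.png

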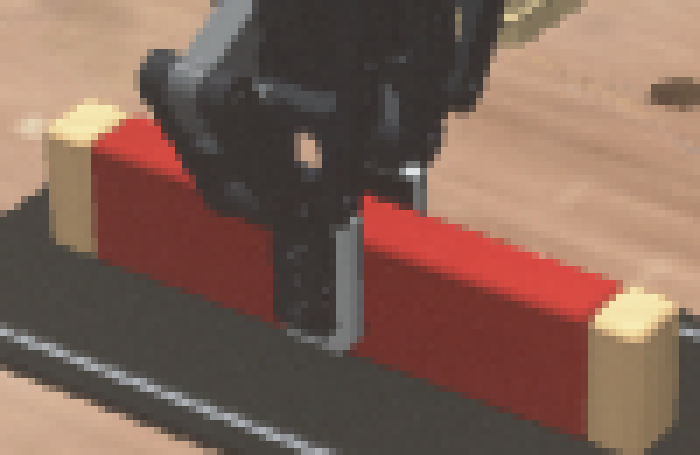

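Contact came at TCP z 0.0822, where it was expected (bar centre about 0.022), and the picture shows the bar flat on the mat. Releasing and retreating.

Run:
```python
from h import *
np.set_printoptions(precision=4,suppress=True)
def s(t):
    o=robot.observe();print(t,round(o['time'],2),o['tool_pos'],round(o['gripper_width'],4),o['ft_force'])
robot.pause(.3); s("rest")
robot.set_gripper(.05); robot.pause(.2); s("open")
robot.line_to([.4225,-.1665,.25],vel=.1); s("up")
robot.move_pose([.22,.558,.304],[180,0,158.5]); s("home")
a=robot.grab_frame("top");b=robot.grab_frame("scene");cv2.imwrite("pics/t5.png",a);cv2.imwrite("pics/s5.png",b)
b0=cv2.boxPoints(cv2.minAreaRect(blob(redmask(a),(215,235,340,305))));P=cast("top",b0,.04);print(P,P.mean(0))
a0=cv2.imread("pics/top0.png");print("blue region diff",np.abs(a[150:190,290:390].astype(int)-a0[150:190,290:390]).max())
cv2.imwrite("pics/c5.png",np.hstack([cv2.resize(a[100:310,160:400],None,fx=1.65,fy=1.65),cv2.resize(b[140:350,170:410],None,fx=1.65,fy=1.65)]))
```

```text
rest 13.34 [ 0.4225 -0.1665  0.0821] 0.0193 [ 0.1109 -0.327   5.1391]
open 13.94 [ 0.422  -0.1661  0.0815] 0.0498 [ 0.398   1.0908 -0.0274]
up 15.78 [ 0.4223 -0.1664  0.2494] 0.0499 [ 1.0999 -0.6008 -0.3188]
home 18.44 [0.2208 0.5576 0.304 ] 0.0495 [-0.5611 -0.3613  0.1987]
[[ 0.4352 -0.0932  0.04  ]
 [ 0.4327 -0.2367  0.04  ]
 [ 0.4121 -0.2362  0.04  ]
 [ 0.4146 -0.0931  0.04  ]] [ 0.4236 -0.1648  0.04  ]
blue region diff 4
```

View pics/c5.png

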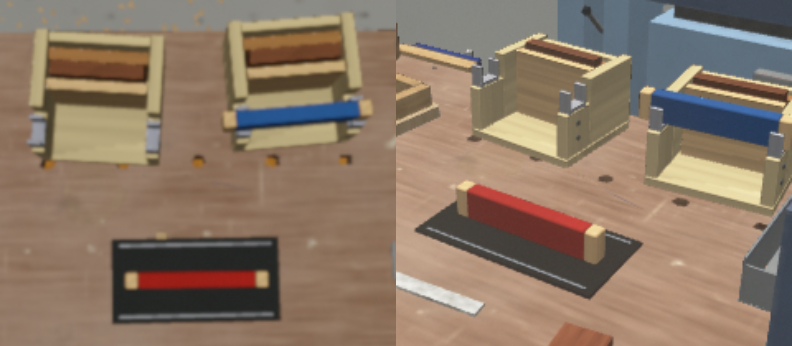

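The bar stands upright and centred on the mat, at about (197,280) in the left crop. The blue bar hasn't moved, and the arm is clear.

```bash
python3 -c "
from plant import robot
robot.job_done()"
```

```text
the job is handed in; nothing more can be done
```

The red bar is upright along the middle of the black mat, released, and the job is handed in at about 18.5 s of the 38 s allowed. I gripped it at mid-length and lifted it straight up 80 mm. I then carried it over the mat and lowered it until a light touch (about 5 N) before letting go.

**Final checks:**
- **Position:** the bar measures at (0.4236, -0.1648), about 2 mm from the mat centre I had measured, with yaw about -1°.
- **Blue bar:** the blue bar's part of the top picture is unchanged from the start (largest pixel difference 4 of 255).
- **Arm:** it is back at its start position, touching nothing.

**Disagreements:**
- **Mat size:** it measured about 105 by 217 mm instead of 110 by 220. I put this down to blurred edges in the pictures.
- **Lower edge of the bar:** while it was held, this edge showed about 2 pixels higher than predicted in the scene view. The offset was even along the length, so it does not suggest a tilt.
- **During the lift:** the right end looked up to about 3 pixels higher than predicted in the lift picture, which I judged by eye only. The precise level check came later, above the mat.

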